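# Steady a rocking balance slab

### The arm

A 6-joint arm with a two-finger parallel gripper is mounted at the origin on the work surface. World frame = base frame: x ahead of the robot, y to its left, z up, the work surface at z = 0. Lengths are in mm, angles in degrees, forces in N, time in s.
With the tool pointing down it reaches from about 300 to 1000 mm from the base axis. Payload 5.1 kg.
Tool frame: the origin (TCP) lies on the centre line of the jaws, within the pads' length; the fingertips stand 8 mm ahead of it and the grasp point (between the pads) lies 11 mm behind it (manip.nose_length is the distance from the TCP to the fingertips, in mm); z points along the fingers, y is the line along which they close (so a half turn about z gives the same grasp; the last joint's range is limited). The gripper opens to 95 mm and grips with 3 to 60 N. Pads are 20 mm wide; open, the fingers measure 119 mm over their backs; the gripper's body (75 mm by 180 mm) begins 59 mm behind the grasp point.
Start: joints at [64.481, 7.093, 94.555, -0, 78.352, -4.733], TCP at [230.701, 607.669, 222.656] pointing down, gripper open.
Joint ranges: [-149.61, 149.61], [-58.7, 133.49], [1.44, 155.28], [-77.14, 257.14], [18.33, 153.61], [-166.67, 166.67]. Speed limits (degrees/s): [147.25, 147.25, 180, 180, 180, 180].

### API

Orientations are given as [roll, pitch, yaw] about the fixed x, y, z axes, in that order (R = Rz(yaw) Ry(pitch) Rx(roll)).
In Python, from station import readout, vision, manip gives the robot as it stands. The module is installed in compiled form; this text tells all that it offers.
- The arm moves only by the tool send_rows, never from a script. Its argument "steps" is a list of rows, each a list of 5 numbers: the shift along the tool's x, y, z in m, then the turn about the tool's z in degrees, then the finger opening in m, from 0 to 0.0951. In form: [[tx, ty, tz, turn, hand], ...]. A call has 1 to 12 rows; each row shifts and turns the commanded pose from where the row before left it, along the tool's axes as they then stand; what a row does not reach is not made up. A row lasts 1/8 s, in which the tool goes at most 62.5 mm and 10.7 degrees, less where a joint would pass 70% of its speed; a pose out of reach is approached as far as the arm can. A call with a gripper value outside its range is refused whole. The fingers move at their own pace and stop on an object; "force" is the grip in N (left out, the last holds). Time passes only in rows, so rows that do not move let the fingers close. It gives the time, the measured TCP pose, the force, the opening and the grip force at its end, in the units of the state.
- readout.get_obs(): the state, without advancing time (a new reading comes with each control period).
- vision.get_image(name): name is "scene" or "top" or "wrist"; returns (picture, depth): 384x512x3 uint8, red, green, blue; 384x512 float32, mm along the optical axis (not along the pixel's ray), 0 where there is no reading.
- vision.camera_params(name): a dict with "fx", "fy", "cx", "cy" (pixels), "rvec" (rotation vector, rad) and "tvec" (3), from world to camera coordinates, as OpenCV has them. Camera axes: x right, y down, z forward; pixel columns grow to the right and rows downward; lengths in mm; the calibration is good to about 2 mm. A picture is of the moment at which its call begins: read the wrist's pose just before it. camera_params takes no time and is no camera call; for the wrist camera it gives the pose at the moment of the call.
- manip.sign_off(): hands the job in; it is judged then, once.
The state is a dict: "time": time; "joint_pos": joint angles; "joint_velocities": joint speeds; "effort": joint torques, N m; "position": TCP position; "tool_rot": TCP orientation; "wrist_force": force on the tool from outside, world axes, zero at the start; "wrist_torque": the same for the moment, N m; "width": finger opening in mm; "grasp_force": force on a finger pad.
Only numpy, scipy, OpenCV 4.12 (cv2) and the standard library are available. Lean on these libraries where they do the work, as an engineer would, in place of code of your own. Each camera call takes 0.05 s, during which the arm holds its last target. There are 200 camera calls.

### The job

The granite slab under the balance wobbles. Press down on its corners one after another until you find the one that rocks, then press that corner's shim tongue down flat, leaving the other three shims up. Finish while holding that same corner of the slab pressed down with a fingertip, so that it shows it no longer rocks; do not pick up or shift anything.

Things in the scene. Friction and masses are not known exactly. Their poses are not given: they have to be found in the camera images.
- base: dark steel base plate of the weighing stand, 215 x 276 x 5 mm, screwed to the bench; origin at the centre of its underside on the bench, x away from the robot and y to the left at yaw 0. It carries the four shims, one at each corner.
- slab: grey granite slab, 220 (its x) x 280 (its y) x 25 mm, about 4 kg, loose on four rubber feet, one of which has gone soft (not to be seen which); origin at the centre of its underside, 33 mm above the bench, so its top is 58 mm above the bench. A balance stands on its middle (within 90 mm of the centre along x, 70 mm along y); the corners are free.
- corner_fl (a point): the spot for pressing on the front left corner of the slab (front = towards the robot, left = +y): on its top face, 25 mm in from both edges. Over the soft foot the corner begins to give at 2 to 3 N and stops about 4 mm lower at about 5 N (the opposite corner rises); let go, it comes back up. The other three corners do not give
- corner_fr (a point): the spot for pressing on the front right corner of the slab (front = towards the robot, left = +y): on its top face, 25 mm in from both edges. Over the soft foot the corner begins to give at 2 to 3 N and stops about 4 mm lower at about 5 N (the opposite corner rises); let go, it comes back up. The other three corners do not give
- corner_rl (a point): the spot for pressing on the rear left corner of the slab (front = towards the robot, left = +y): on its top face, 25 mm in from both edges. Over the soft foot the corner begins to give at 2 to 3 N and stops about 4 mm lower at about 5 N (the opposite corner rises); let go, it comes back up. The other three corners do not give
- corner_rr (a point): the spot for pressing on the rear right corner of the slab (front = towards the robot, left = +y): on its top face, 25 mm in from both edges. Over the soft foot the corner begins to give at 2 to 3 N and stops about 4 mm lower at about 5 N (the opposite corner rises); let go, it comes back up. The other three corners do not give
- tongue_fl (a point): point on top of the front left shim's dark steel tongue, 64 mm from its pivot, 22 mm short of its round end; 24 mm wide, 4 mm thick. It points straight out from the slab's left (+y) edge, in line with corner_fl. Pivot: 14 mm above the bench, 17 mm farther out than corner_fl. Raised, it leans up and outwards at about 50 degrees, its end 85 mm above the bench; flat, its top is 16 mm up
- tongue_fr (a point): point on top of the front right shim's dark steel tongue, 64 mm from its pivot, 22 mm short of its round end; 24 mm wide, 4 mm thick. It points straight out from the slab's right (-y) edge, in line with corner_fr. Pivot: 14 mm above the bench, 17 mm farther out than corner_fr. Raised, it leans up and outwards at about 50 degrees, its end 85 mm above the bench; flat, its top is 16 mm up
- tongue_rl (a point): point on top of the rear left shim's dark steel tongue, 64 mm from its pivot, 22 mm short of its round end; 24 mm wide, 4 mm thick. It points straight out from the slab's left (+y) edge, in line with corner_rl. Pivot: 14 mm above the bench, 17 mm farther out than corner_rl. Raised, it leans up and outwards at about 50 degrees, its end 85 mm above the bench; flat, its top is 16 mm up
- tongue_rr (a point): point on top of the rear right shim's dark steel tongue, 64 mm from its pivot, 22 mm short of its round end; 24 mm wide, 4 mm thick. It points straight out from the slab's right (-y) edge, in line with corner_rr. Pivot: 14 mm above the bench, 17 mm farther out than corner_rr. Raised, it leans up and outwards at about 50 degrees, its end 85 mm above the bench; flat, its top is 16 mm up
- shim_fl (a joint): hinge of the front left cam-lever shim, rad: 0 = tongue raised (54 degrees up), 0.95 = pressed flat, on its stop, the cam then standing up under the slab's edge to carry that corner (with about 1 mm of play left). About 2 N at the tongue moves it, and it stays where it is left
- shim_fr (a joint): hinge of the front right cam-lever shim, rad: 0 = tongue raised (54 degrees up), 0.95 = pressed flat, on its stop, the cam then standing up under the slab's edge to carry that corner (with about 1 mm of play left). About 2 N at the tongue moves it, and it stays where it is left
- shim_rl (a joint): hinge of the rear left cam-lever shim, rad: 0 = tongue raised (54 degrees up), 0.95 = pressed flat, on its stop, the cam then standing up under the slab's edge to carry that corner (with about 1 mm of play left). About 2 N at the tongue moves it, and it stays where it is left
- shim_rr (a joint): hinge of the rear right cam-lever shim, rad: 0 = tongue raised (54 degrees up), 0.95 = pressed flat, on its stop, the cam then standing up under the slab's edge to carry that corner (with about 1 mm of play left). About 2 N at the tongue moves it, and it stays where it is left
- balance: compact white top-pan balance, 180 x 130 x 50 mm, on the slab; origin under its centre; a bystander, not to be touched
- weight: brass calibration weight, 24 mm across and 31 mm high, on the balance's pan (its top 139 mm above the bench); origin under its centre; a bystander, not to be touched
- jar: small amber jar with a white lid, 44 mm across, 52 mm high, standing between the two left shims; a bystander, not to be touched
- weighing_bottle: stoppered glass weighing bottle, 40 mm across, 50 mm high, standing between the two right shims; a bystander, not to be touched
- spatula: double-ended steel laboratory spatula, 155 mm long, 6 mm thick, lying on the bench in front of the slab; a bystander, not to be touched
- tip_box: yellow pipette-tip box, 80 x 120 x 46 mm, behind the slab on the left; a bystander, not to be touched
- reagent_bottle: glass bottle with a blue cap, 66 mm across, 130 mm high, behind the slab on the right; a bystander, not to be touched

How it is judged (in metres and radians):
On the way, in this order (a step that is already met when the one before it is completed fails the run):
1. a finger presses the corner that rocks and it goes down, while all four shims are still up (angle between slab's own z axis and vertical above 0.018 rad and contact force between the fingers and slab above 1 N and value of joint each of shim_fl, shim_fr, shim_rl, shim_rr below 0.35 rad), for 0.05 s.
2. one shim is pressed flat, the other three are up (((value of joint shim_fl above 0.85 rad and value of joint each of shim_fr, shim_rl, shim_rr below 0.35 rad) or (value of joint shim_fr above 0.85 rad and value of joint each of shim_fl, shim_rl, shim_rr below 0.35 rad) or (value of joint shim_rl above 0.85 rad and value of joint each of shim_fl, shim_fr, shim_rr below 0.35 rad) or (value of joint shim_rr above 0.85 rad and value of joint each of shim_fl, shim_fr, shim_rl below 0.35 rad))), for 0.2 s.
At the end, for the whole second after the job is handed in: One shim flat (above 0.85 rad), the other three up (below 0.35 rad); a finger presses the slab with over 3 N at the corner that rocked, the flat shim under it carries over 0.6 N (under a sound corner it would carry nothing), and the slab is level within 0.014 rad (((value of joint shim_fl above 0.85 rad and value of joint each of shim_fr, shim_rl, shim_rr below 0.35 rad) or (value of joint shim_fr above 0.85 rad and value of joint each of shim_fl, shim_rl, shim_rr below 0.35 rad) or (value of joint shim_rl above 0.85 rad and value of joint each of shim_fl, shim_fr, shim_rr below 0.35 rad) or (value of joint shim_rr above 0.85 rad and value of joint each of shim_fl, shim_fr, shim_rl below 0.35 rad)) and contact force between the fingers and slab above 3 N and contact force between slab and base above 0.6 N and angle between slab's own z axis and vertical below 0.014 rad); the arm keeps its last pose, push and grip.
It fails at once if the slab is lifted or shifted by more than 15 mm (distance of slab from where it was at the start of the episode above 0.015 m).
It fails at once if the balance, or anything else standing about, is lifted, carried or pushed by more than 25 mm (distance of any of balance, weight, jar, weighing_bottle, spatula, tip_box, reagent_bottle from where it was at the start of the episode above 0.025 m).
It also fails if it takes over 51 s, if anything falls off the work surface, if the arm or the gripper's body presses on something with over 40 N, if the wrist force passes 120 N, or if a joint passes its speed limit or range.

## Working session

There is one attempt and no reset: what is moved stays moved. The work goes in short steps, Python scripts to look and compute and a tool call to move; the robot and the scene stay as the last step left them, time stands still between calls to the robot, and variables do not carry over. Pictures are saved under pics/ and viewed, at most 10 in all, crops included, and the job is handed in when it is done.

Besides the shell and the picture viewer there is one more tool, called after "Request:" in YAML: its name, and indented under it one key for each argument. send_rows: Moves the arm, as the interface text tells. Its arguments: {"type":"object","properties":{"steps":{"type":"array"},"force":{"type":"number"}},"required":["steps"]}

```bash
mkdir -p pics; cat > h.py <<'E'
import numpy as np, cv2
from station import readout, vision, manip
def cam(n):
    p=vision.camera_params(n); R=cv2.Rodrigues(np.array(p['rvec'],float))[0]; return p,R,np.array(p['tvec'],float).ravel()
def world(n,d):
    p,R,t=cam(n); v,u=np.mgrid[:384,:512]
    c=np.stack([(u-p['cx'])/p['fx']*d,(v-p['cy'])/p['fy']*d,d],-1)
    return (c-t)@R
E
python3 - <<'E'
from h import *
o=readout.get_obs(); print({k:np.round(v,2) for k,v in o.items()}, manip.nose_length)
for n in ['top','scene']:
    im,d=vision.get_image(n); np.savez(n,im=im,d=d)
    cv2.imwrite(f'pics/{n}.png',im[...,::-1])
    w=world(n,d); g=im.astype(int)
    m=(abs(w[...,2]-58)<4)&(d>0)&(np.ptp(g,axis=2)<25)
    k,l,s,c=cv2.connectedComponentsWithStats(m.astype(np.uint8))
    for i in range(1,k):
        if s[i,4]>300:
            pts=w[l==i]; print(n,s[i],np.median(pts[:,2]),cv2.minAreaRect(pts[:,:2].astype(np.float32)))
E
```

```text
{'time': np.float64(0.0), 'joint_pos': array([64.48,  7.13, 94.64, -0.  , 78.35, -4.73]), 'joint_velocities': array([-0.02, -0.08,  0.04,  0.06,  0.15, -0.04]), 'effort': array([  0.  , -41.76, -35.99,   0.08,   0.05,  -0.  ]), 'position': array([230.44, 607.09, 221.36]), 'tool_rot': array([-1.7988e+02, -1.0000e-02,  1.5921e+02]), 'wrist_force': array([ 0.91,  0.89, -0.03]), 'wrist_torque': array([ 0.02, -0.04, -0.02]), 'grasp_force': np.float64(0.0), 'width': np.float64(94.87)} 8.0
top [ 209  170  138  112 7514] 58.422066578920635 ((526.9465942382812, -21.99468994140625), (219.83792114257812, 279.9578552246094), 3.5761284828186035)
scene [417 120  95  50 337] 57.9571702774573 ((503.82806396484375, 493.70672607421875), (258.8663330078125, 121.95642852783203), 10.147866249084473)
scene [ 138  158  183  102 6250] 58.91734199264771 ((526.5975341796875, -21.19927978515625), (222.5103759765625, 279.58416748046875), 3.6876604557037354)
```

View pics/top.png

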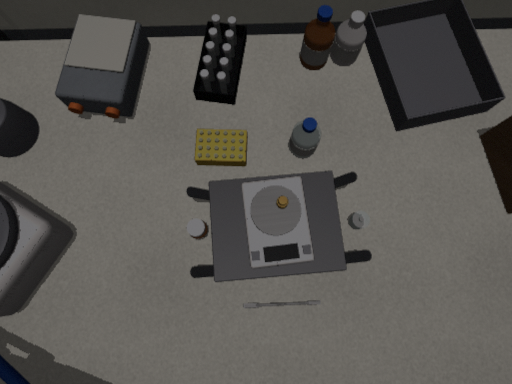

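View pics/scene.png

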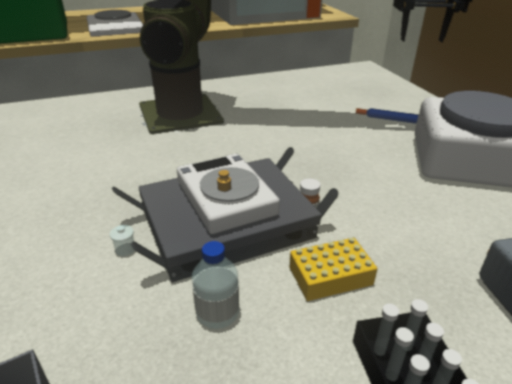

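Top view: the slab spans (209,170)–(345,280), with tongues at its left and right edges. The weight is at (282,201), the reagent bottle at (306,137), and the spatula in front at about row 303. The scene view agrees on the slab. Next I measure the tall obstacles and the tongues in the slab frame.

```bash
python3 - <<'E'
from h import *
C=np.array([526.8,-21.6]);a=np.radians(3.6);Rm=np.array([[np.cos(a),-np.sin(a)],[np.sin(a),np.cos(a)]])
z=np.load('top.npz'); w=world('top',z['d']); L=(w[...,:2]-C)@Rm; H=w[...,2]
def rep(n,m):
    m=m&(z['d']>0)
    if m.sum(): print(n,m.sum(),'x',np.percentile(L[m][:,0],[2,98]).round(),'y',np.percentile(L[m][:,1],[2,98]).round(),'z',np.percentile(H[m],[2,50,98]).round())
x,y=L[...,0],L[...,1]
rep('weight',(abs(x)<90)&(abs(y)<70)&(H>125))
rep('balance',(abs(x)<105)&(abs(y)<90)&(H>90))
rep('bottle',(x>115)&(x<230)&(abs(y+60)<80)&(H>40)&(y<0))
rep('tipbox',(x>115)&(x<230)&(y>0)&(y<160)&(H>30))
for sx in(-1,1):
  for sy in(-1,1): rep(('tongue',sx,sy),(abs(x-sx*85)<30)&(y*sy>143)&(y*sy<230)&(H>15))
rep('jar',(abs(x)<50)&(y>143)&(y<230)&(H>15)); rep('wb',(abs(x)<50)&(y<-143)&(y>-240)&(H>15))
print('corners')
for n,p in dict(fl=(-85,115),rl=(85,115),fr=(-85,-115),rr=(85,-115)).items(): print(n,(Rm@p+C).round(1),'tongue',(Rm@(p[0],np.sign(p[1])*(132+38))+C).round(1),(Rm@(p[0],np.sign(p[1])*196)+C).round(1))
E
```

```text
weight 106 x [23. 42.] y [-25.  -4.] z [125. 138. 142.]
balance 5392 x [-85.  86.] y [-63.  61.] z [ 95. 100. 121.]
bottle 839 x [162. 212.] y [-115.  -58.] z [ 44.  93. 132.]
tipbox 1428 x [158. 228.] y [ 49. 157.] z [35. 41. 48.]
('tongue', -1, -1) 292 x [-95. -73.] y [-186. -147.] z [34. 59. 81.]
('tongue', -1, 1) 258 x [-97. -74.] y [144. 182.] z [35. 60. 84.]
('tongue', 1, -1) 238 x [74. 97.] y [-183. -146.] z [36. 61. 83.]
('tongue', 1, 1) 226 x [72. 96.] y [144. 182.] z [34. 61. 84.]
jar 346 x [-10.  27.] y [154. 191.] z [17. 52. 55.]
wb 279 x [-21.  14.] y [-209. -173.] z [20. 42. 52.]
corners
fl [434.7  87.8] tongue [431.3 142.7] [429.7 168.7]
rl [604.4  98.5] tongue [601.  153.4] [599.3 179.4]
fr [ 449.2 -141.7] tongue [ 452.6 -196.6] [ 454.3 -222.6]
rr [ 618.9 -131. ] tongue [ 622.3 -185.9] [ 623.9 -211.9]
```

Request:
send_rows:
  steps:
    - [0,0,0,-8.1,0]
    - [0,0,0,-8.1,0]
    - [0,0,0,-8.2,0]
    - [-0.034,-0.053,0,0,0]
    - [-0.034,-0.053,0,0,0]
    - [-0.034,-0.053,0,0,0]
    - [-0.034,-0.053,0,0,0]
    - [-0.034,-0.053,0,0,0]
    - [-0.034,-0.053,0,0,0]
    - [-0.034,-0.053,0,0,0]
    - [-0.034,-0.053,0,0,0]
    - [-0.034,-0.053,0,0,0]
  force: 20

```text
time: 1.6
position: [564.3, 152.5, 222.3]
tool_rot: [180.0, -0.0, -176.4]
wrist_force: [0.0, 0.6, -0.2]
width: 0.3
grasp_force: 0.0
```

Request:
send_rows:
  steps:
    - [-0.035,-0.055,0,0,0]
    - [0,0,0.05,0,0]
    - [0,0,0.05,0,0]
    - [0,0,0.03,0,0]
    - [0,0,0.02,0,0]
    - [0,0,0.002,0,0]
    - [0,0,0,0,0]
    - [0,0,0,0,0]

```text
time: 2.6
position: [601.8, 104.0, 72.6]
tool_rot: [180.0, 0.2, -176.4]
wrist_force: [-0.9, -0.2, 0.2]
width: 0.3
grasp_force: 0.0
```

Request:
send_rows:
  steps:
    - [-0.002,-0.005,0.003,0,0]
    - [0,0,0.002,0,0]
    - [0,0,0.001,0,0]
    - [0,0,0.001,0,0]
    - [0,0,0,0,0]

```text
time: 3.22
position: [603.2, 98.6, 65.7]
tool_rot: [-180.0, 0.0, -176.4]
wrist_force: [-4.7, -0.6, 8.7]
width: 0.4
grasp_force: 4.9
```

Request:
send_rows:
  steps:
    - [0,0,-0.015,0,0]
    - [0.045,0,0,0,0]
    - [0.05,0,0,0,0]
    - [0.05,0,0,0,0]
    - [0.025,0,0,0,0]
    - [0,0,0.007,0,0]
    - [0,0,0.004,0,0]
    - [0,0,0,0,0]
    - [0,0,0,0,0]

```text
time: 4.35
position: [433.8, 88.2, 67.7]
tool_rot: [180.0, -0.0, -176.4]
wrist_force: [0.1, -0.2, -0.2]
width: 0.5
grasp_force: 0.0
```

Request:
send_rows:
  steps:
    - [0,0,0.001,0,0]
    - [0,0,0.001,0,0]
    - [0,0,0.001,0,0]
    - [0,0,0.001,0,0]
    - [0,0,0,0,0]
    - [0,0,0,0,0]

```text
time: 5.1
position: [433.1, 88.3, 63.8]
tool_rot: [180.0, 0.0, -176.4]
wrist_force: [-1.5, 1.2, 3.5]
width: 0.6
grasp_force: 1.9
```

Request:
send_rows:
  steps:
    - [0,0,0.001,0,0]
    - [0,0,0.001,0,0]
    - [0,0,0.001,0,0]
    - [0,0,0,0,0]
    - [0,0,0,0,0]

```text
time: 5.72
position: [433.0, 88.5, 61.8]
tool_rot: [180.0, -0.1, -176.4]
wrist_force: [-6.4, 2.4, 12.2]
width: 0.3
grasp_force: 6.4
```

Request:
send_rows:
  steps:
    - [0,0,-0.03,0,0]
    - [0,0,-0.033,0,0]
    - [0,0.03,0,0,0]
    - [0,0.019,0,0,0]
    - [0,0,0.03,0,0]
    - [0,0.003,0.015,0,0]
    - [0,0.003,0.012,0,0]
    - [0,0.003,0.012,0,0]
    - [0,0.003,0.01,0,0]
    - [0,0.003,0.01,0,0]
    - [0,0.003,0.006,0,0]
    - [0,0,0,0,0]

```text
time: 7.22
position: [428.3, 155.1, 27.9]
tool_rot: [-180.0, -0.1, -176.4]
wrist_force: [1.3, -1.4, -0.4]
width: 0.5
grasp_force: 0.0
```

Request:
send_rows:
  steps:
    - [0,0,0.003,0,0]
    - [0,0,0.002,0,0]
    - [0,0,0.002,0,0]
    - [0,0,0.002,0,0]
    - [0,0,0,0,0]

```text
time: 7.85
position: [429.3, 155.4, 23.6]
tool_rot: [-180.0, -0.1, -176.4]
wrist_force: [-13.5, -1.7, 29.5]
width: 0.4
grasp_force: 14.8
```

Request:
send_rows:
  steps:
    - [0,0,-0.02,0,0]
    - [0,0,-0.03,0,0]
    - [0,0,-0.03,0,0]
    - [0,-0.03,0,0,0]
    - [0,-0.037,0,0,0]
    - [0,0,0,0,0]
    - [0,0,0,0,0]

```text
time: 8.72
position: [433.1, 88.4, 99.6]
tool_rot: [180.0, -0.0, -176.4]
wrist_force: [-0.1, -0.1, -0.7]
width: 0.5
grasp_force: 0.0
```

```bash
python3 - <<'E'
from h import *
C=np.array([526.8,-21.6]);a=np.radians(3.6);Rm=np.array([[np.cos(a),-np.sin(a)],[np.sin(a),np.cos(a)]])
im,d=vision.get_image('top'); cv2.imwrite('pics/top2.png',cv2.resize(im[130:300,160:400],None,fx=3,fy=3)[...,::-1])
w=world('top',d); L=(w[...,:2]-C)@Rm; H=w[...,2]; x,y=L[...,0],L[...,1]
for sx in(-1,1):
  for sy in(-1,1):
    m=(abs(x-sx*85)<12)&(y*sy>150)&(y*sy<225)&(d>0)&(im.max(2)<70); print(sx,sy,m.sum(),np.percentile(H[m],[2,50,98]).round(),np.percentile(y[m],[2,98]).round())
E
```

```text
-1 -1 254 [38. 60. 80.] [-185. -151.]
-1 1 460 [416. 428. 434.] [150. 170.]
1 -1 215 [-0. 61. 83.] [-183. -151.]
1 1 211 [-1. 59. 83.] [151. 183.]
```

View pics/top2.png

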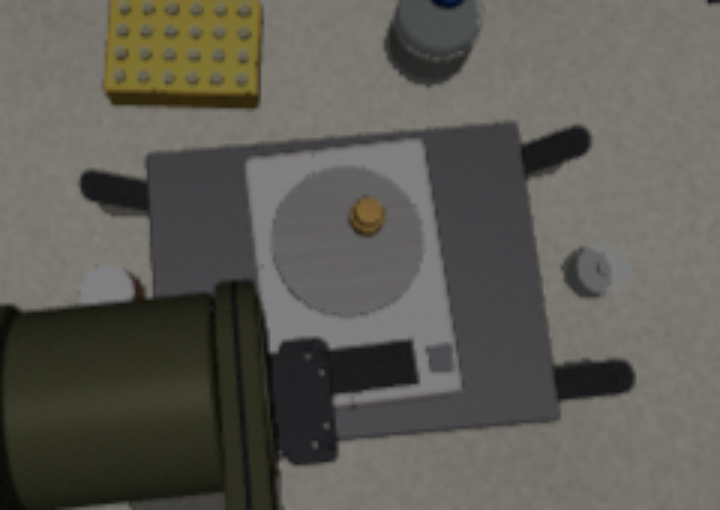

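The three other tongues are still raised, the bystanders haven't moved, and the arm hides the front left tongue. Next I press the corner.

Request:
send_rows:
  steps:
    - [0,0,0.02,0,0]
    - [0,0,0.009,0,0]
    - [0,0,0.003,0,0]
    - [0,0,0.001,0,0]
    - [0,0,0.001,0,0]
    - [0,0,0.001,0,0]
    - [0,0,0.001,0,0]
    - [0,0,0,0,0]
    - [0,0,0,0,0]

```text
time: 9.9
position: [433.6, 88.3, 65.2]
tool_rot: [180.0, 0.0, -176.4]
wrist_force: [-3.6, 0.3, 8.6]
width: 0.3
grasp_force: 4.1
```

```bash
python3 - <<'E'
from h import *
C=np.array([526.8,-21.6]);a=np.radians(3.6);Rm=np.array([[np.cos(a),-np.sin(a)],[np.sin(a),np.cos(a)]])
im,d=vision.get_image('scene'); cv2.imwrite('pics/s2.png',cv2.resize(im[100:300,90:370],None,fx=2.5,fy=2.5)[...,::-1])
for n in('scene','wrist'):
    im,d=vision.get_image(n);w=world(n,d); L=(w[...,:2]-C)@Rm; x,y=L[...,0],L[...,1]
    m=(abs(x+85)<10)&(y>180)&(y<215)&(w[...,2]<95)&(d>0); print(n,m.sum(),np.percentile(w[...,2][m],[5,50,95]) if m.sum() else '')
o=readout.get_obs();print(o['position'],o['wrist_force'])
E
```

```text
scene 141 [ 0.70281303 16.31701124 18.32397322]
wrist 1012 [14.71688724 16.15293784 17.23826816]
[433.57979044  88.30154221  65.1915692 ] [-4.49300161 -0.0536379   8.92040262]
```

View pics/s2.png

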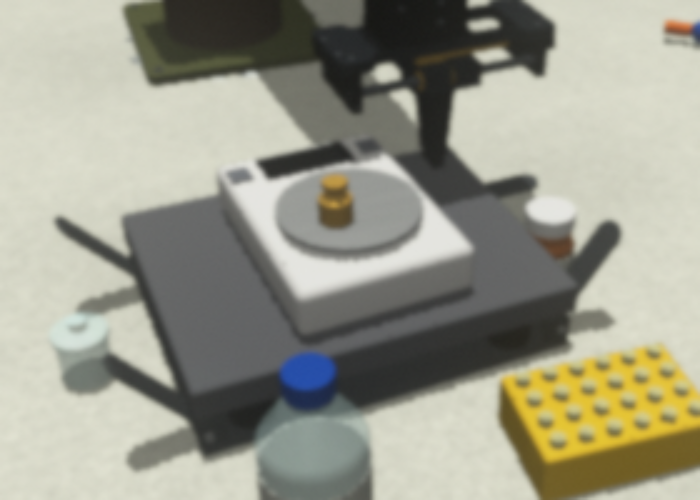

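The front left tongue lies flat: it shows at about (505,188) and its top measures 16 mm. The corner now carries 8.7 N where it sank before. I'll add a little push for margin and hand the job in.

Request:
send_rows:
  steps:
    - [0,0,0.001,0,0]
    - [0,0,0,0,0]
    - [0,0,0,0,0]
    - [0,0,0,0,0]

```text
time: 10.55
position: [433.6, 88.3, 65.1]
tool_rot: [180.0, -0.0, -176.4]
wrist_force: [-7.2, -0.5, 13.8]
width: 0.4
grasp_force: 7.1
```

```bash
python3 -c "
from h import *
o=readout.get_obs();print(o['position'],o['wrist_force'],manip.sign_off())"
```

```text
the job is handed in; nothing more can be done
[433.60010302  88.31445127  65.08380603] [-7.23621506 -0.52191221 13.79721278] None
```

The front left corner was the one that rocked (I stopped testing once it gave, so the two right corners were not pressed); its shim tongue is now flat, the other three are up, and I handed the job in at about 10.5 s with a fingertip holding that corner at about 14 N without it sinking (the judge's verdict was not shown).

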